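# Bicycle lamp into the bayonet test dock

## Robot

A 7-joint arm with a two-finger parallel gripper is mounted at the origin on the work surface. World frame = base frame: x ahead of the robot, y to its left, z up, the work surface at z = 0. Lengths are in m, angles in rad, forces in N, time in s.
With the tool pointing down it reaches from about 0.4 to 0.85 m from the base axis. Payload 10.4 kg.
Tool frame: the origin (TCP) lies at the very end of the fingers, on their centre line; the grasp point (between the pads) lies 19 mm behind it (manip.pinch_z is the distance from the TCP to the grasp point, in m); z points along the fingers, y is the line along which they close (so a half turn about z gives the same grasp; the last joint's range is limited). The gripper opens to 85 mm and grips with 20 to 120 N. Pads are 22 mm wide; open, the fingers measure 114 mm over their backs; the gripper's body (76 mm by 85 mm) begins 54 mm behind the grasp point. The pads swing forward as they close: fully open they stand 13 mm farther back than shut.
Start: joints at [1.09, 0.332, -0.065, 1.46, 0.022, 1.35, -0.088], TCP at [0.276, -0.561, 0.231] pointing down, gripper open.
Joint ranges: [-2.6, 2.6], [-0.5, 2.12], [-1.47, 1.34], [0.16, 2.42], [-1.27, 4.41], [0.06, 2.06], [-2.6, 2.6]. Speed limits (rad/s): [2.22, 2.22, 2.79, 2.79, 3.14, 3.14, 3.14].

## Interface

Orientations are given as a unit quaternion [x, y, z, w].
In Python, from workcell import manip gives the robot as it stands. The module is installed in compiled form; this text tells all that it offers.
- The arm moves only by the shell command python3 -m creep 'ROWS' [OPENING] [FORCE]. ROWS is a JSON object of lists of equal length, an entry for each row: "slide": the shift along the tool's x, y, z in m, a list of three; "twist": the turn about the tool's z in degrees. A call has 1 to 8 rows; each row shifts and turns the commanded pose from where the row before left it, along the tool's axes as they then stand; what a row does not reach is not made up. A row lasts 1/8 s, in which the tool goes at most 62.5 mm and 10.7 degrees, less where a joint would pass 70% of its speed; a pose out of reach is approached as far as the arm can. A call with a gripper value outside its range is refused whole. OPENING is the opening in per cent of the stroke, from 0 (shut) to 100 (fully open), set as the call begins (- or left out, the last holds). The fingers move at their own pace and stop on an object; FORCE is the grip in N (left out, the last holds). Time passes only in rows, so rows that do not move let the fingers close. It gives the time, the measured TCP pose, the force, the opening and the grip force at its end, in the units of the state.
- manip.get_obs(): the state, without advancing time (a new reading comes with each control period).
- manip.camera(name): name is "side" or "top" or "wrist"; returns (picture, depth): 400x640x3 uint8, blue, green, red; 400x640 float32, m along the optical axis (not along the pixel's ray), 0 where there is no reading.
- manip.camera_params(name): a dict with "intrinsics" (3x3 intrinsics, pixels), "dist_coeffs" ([k1, k2, p1, p2, k3] as OpenCV has them; the pictures are not rectified), "R" (3x3) and "t" (3): a world point X has camera coordinates R X + t. Camera axes: x right, y down, z forward; pixel columns grow to the right and rows downward; lengths in m; the calibration is good to about 2 mm. A picture is of the moment at which its call begins: read the wrist's pose just before it. camera_params takes no time and is no camera call; for the wrist camera it gives the pose at the moment of the call.
- manip.hand_in(): hands the job in; it is judged then, once.
The state is a dict: "clock": time; "joint_pos": joint angles; "joint_velocities": joint speeds; "tau": joint torques, N m; "position": TCP position; "ee_rot": TCP orientation; "ft_force": force on the tool from outside, world axes, zero at the start; "torque": the same for the moment, N m; "grip_width": opening from 0.0 (shut) to 1.0 (fully open); "grasp_force": force on a finger pad.
Only numpy, scipy, OpenCV 4.12 (cv2) and the standard library are available. Lean on these libraries where they do the work, as an engineer would, in place of code of your own. Each camera call takes 0.05 s, during which the arm holds its last target. There are 200 camera calls.

## Task

Take the bicycle lamp whose stem fits the test dock (the slimmer one), lower its two lugs through the dock's slots, press it fully down against the spring and turn it a quarter turn clockwise (seen from above) to the stop. The tester reads only while the lamp is pressed right down, so finish still holding the lamp there, turned and pressed fully home; do not let go. Leave the other lamp, the bell, the tin and the spanner where they are.

Things in the scene. Friction and masses are not known exactly. Their poses are not given: they have to be found in the camera images.
- slim_lamp_center (a point): slim-stemmed bicycle lamp, about 130 g, standing upright. Black body 60 mm long (x), 34 mm wide (y; grip across it), 46 mm tall, lens on its +x end. Point: middle of the body, 47 mm above the foot of the stem, 23 mm below the flat top; z up, x along the body
- slim_lamp_foot (a point): centre of the underside of the slim lamp's aluminium stem, axes as the lamp's. Stem 26 mm in diameter, 24 mm long up to the body; two like lugs point along its +x and -x (7 mm wide, 38 mm over both, 2 to 8 mm above the foot), hidden from above by the body. It fits the dock either way round
- dock_mouth (a point): test dock: grey box 100 x 100 mm, 50 mm high, fixed, dark screen along its -x edge, steel bayonet socket in the middle of its top. Point: centre of the mouth, level with the top; z up. Bore 29 mm; two slots for the lugs, 11 mm wide, 46 mm over both, along +x and -x. The slotted lip is 8 mm thick
- dock_floor (a point): centre of the socket's hard floor, 21 mm below the mouth, axes as the dock's. With the foot within 5 mm of it the lugs are below the lip and turn clockwise from above only, 92 degrees to a stop, bringing the lamp's x onto the dock's y. Fully home the foot is on the floor, the lamp body's middle 26 mm above the mouth and its underside 3 mm above the dock's top
- contact_plate (a joint): how far the sprung brass plate in the bore is pressed, m: 0 free (10 mm above the floor), 0.010 flush with the floor (lamp fully home). It pushes up with 3 N at first touch, rising to 10 N when flush. A turned lamp that is not pressed down is lifted 5 mm, up against the lip (reads 0.005)
- wide_lamp_center (a point): the other lamp, not to be moved: the same body, standing on a stem 52 mm in diameter (wider than the body, so it shows on both sides) with lugs 64 mm across; it cannot enter the dock. Point: middle of the body, 47 mm above the bench
- grease_tin: aluminium grease tin, 64 mm diameter, 45 mm high, standing; origin under its centre. Not to be moved
- spanner: steel spanner, 160 mm long, lying flat along its x. Not to be moved
- bell: brass bicycle bell, a dome 54 mm in diameter and 31 mm high; origin under its centre. Not to be moved
Mind the look-alikes: they are no part of the job. What is shaped like the part that bears slim_lamp_center but green is not meant. Of the things shaped like the part that bears dock_mouth, the grey one is meant.

How it is judged:
By the outcome, as a careful person would: the job done as asked, in the order asked, and still so for the second after the job is handed in, while the arm keeps its last pose, push and grip.
It also fails if it takes over 42 s, if anything falls off the work surface, if the arm or the gripper's body presses on something with over 40 N, if the wrist force passes 120 N, or if a joint passes its speed limit or range.

## Working session

There is one attempt and no reset: what is moved stays moved. The work goes in short steps, Python scripts to look and compute and a shell command to move; the robot and the scene stay as the last step left them, time stands still between calls to the robot, and variables do not carry over. Pictures are saved under pics/ and viewed, at most 10 in all, crops included, and the job is handed in when it is done.

```bash
mkdir -p pics; python3 - <<'E'
from workcell import manip
import cv2,numpy as np
o=manip.get_obs();print({k:np.round(v,3) for k,v in o.items()},manip.pinch_z)
for n in["top","side"]:
    p,d=manip.camera(n);cv2.imwrite(f"pics/{n}0.png",p);np.save(f"{n}0.npy",d)
    c=manip.camera_params(n);print(n,c)
E
```

```text
{'clock': np.float64(0.0), 'joint_pos': array([ 1.09 ,  0.333, -0.065,  1.461,  0.022,  1.35 , -0.089]), 'joint_velocities': array([ 0.001, -0.   , -0.001,  0.   ,  0.001, -0.   ,  0.   ]), 'tau': array([-0.0000e+00, -6.2545e+01,  4.9000e-02, -3.9161e+01,  1.6000e-02,
        1.0000e-02, -0.0000e+00]), 'position': array([ 0.276, -0.56 ,  0.231]), 'ee_rot': array([ 0.974,  0.227, -0.   , -0.001]), 'ft_force': array([0.8  , 0.16 , 0.522]), 'torque': array([-0.022, -0.006,  0.023]), 'grasp_force': np.float64(0.0), 'grip_width': np.float64(1.001)} 0.0187
top {'intrinsics': array([[451.96186842,   0.        , 319.70231056],
       [  0.        , 451.96186842, 198.41613293],
       [  0.        ,   0.        ,   1.        ]]), 'dist_coeffs': array([-0.07974495,  0.        ,  0.        ,  0.        ,  0.        ]), 'R': array([[-0.11168464, -0.99373524,  0.00409981],
       [-0.97193724,  0.1083734 , -0.20878987],
       [ 0.20703754, -0.02730338, -0.97795193]]), 't': array([0.04495236, 0.54559596, 1.05405861])}
side {'intrinsics': array([[413.92274146,   0.        , 320.83228322],
       [  0.        , 413.92274146, 198.95818081],
       [  0.        ,   0.        ,   1.        ]]), 'dist_coeffs': array([-0.00627569,  0.        ,  0.        ,  0.        ,  0.        ]), 'R': array([[-0.91214662, -0.40985936,  0.00196332],
       [-0.26154695,  0.57837424, -0.77270721],
       [ 0.31556575, -0.70533577, -0.63475957]]), 't': array([0.49759194, 0.20240468, 0.85736556])}
```

View pics/top0.png

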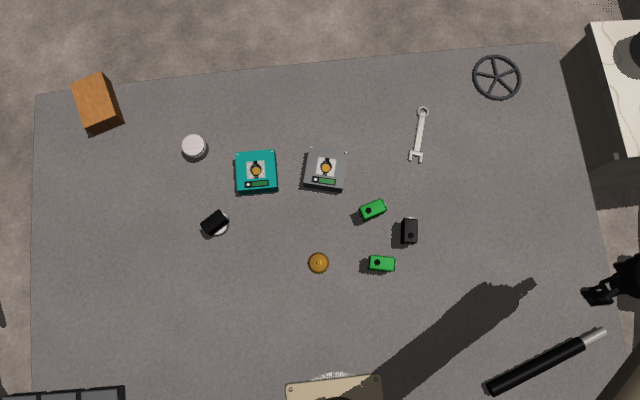

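View pics/side0.png

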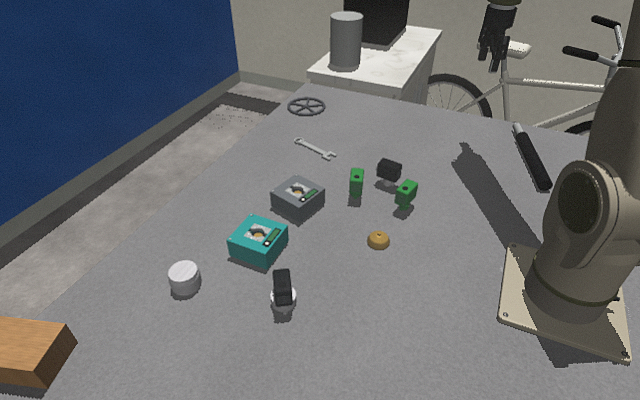

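Top view: the lamps are black at (410,231), black on a wide pale stem at (215,223), and green at (373,210) and (381,264). The docks are teal at (256,172) and grey at (326,168). The black lamp at (410,231) shows no wide stem, so it should be the slim one. The grey dock is the one meant. I'll measure both and confirm in an enlarged crop.

```bash
cat > h.py <<'E'
from workcell import manip
import cv2,numpy as np
def cloud(d,c):
    "world xyz for each pixel"
    v,u=np.mgrid[:400,:640]
    n=cv2.undistortPoints(np.stack([u,v],-1).reshape(-1,1,2).astype(float),c["intrinsics"],c["dist_coeffs"]).reshape(400,640,2)
    X=np.dstack([n*d[...,None],d])
    return (X-c["t"])@c["R"]
def rect(W,m,z0,z1):
    "min-area rectangle of the world points in mask within a height band"
    P=W[m&(W[...,2]>z0)&(W[...,2]<z1)]
    r=cv2.minAreaRect((P[:,:2]*1000).astype(np.float32))
    return len(P),np.round(r[0],1),np.round(r[1],1),round(r[2],1),round(float(np.median(P[:,2]))*1000,1)
def box(u0,v0,u1,v1):
    m=np.zeros((400,640),bool);m[v0:v1,u0:u1]=1;return m
E
python3 - <<'E'
from h import *
c=manip.camera_params("top");W=cloud(np.load("top0.npy"),c)
print("lamp",rect(W,box(395,210,425,250),.06,.09))
print("wide",rect(W,box(195,203,235,243),.06,.09))
print("dock",rect(W,box(295,140,355,200),.044,.056))
print("tip of arm etc", W[231,410],W[168,326],W[181,324], W[155,328])
p=cv2.imread("pics/top0.png")
cv2.imwrite("pics/crop1.png",cv2.resize(p[135:285,290:430],None,fx=4,fy=4,interpolation=cv2.INTER_CUBIC))
E
```

```text
lamp (380, array([ 444.4, -223.8]), array([34.9, 64.5]), 81.9, 68.8)
wide (367, array([518.2, 245. ]), array([34.1, 64.7]), 31.2, 69.3)
dock (1409, array([629.2, -39.6]), array([100.1, 102.9]), 74.6, 49.7)
tip of arm etc [ 0.44104411 -0.22286685  0.06854075] [ 0.62664017 -0.0410417   0.04320686] [ 0.59150827 -0.03182075  0.05117849] [ 0.65867629 -0.0497576   0.04816297]
```

View pics/crop1.png

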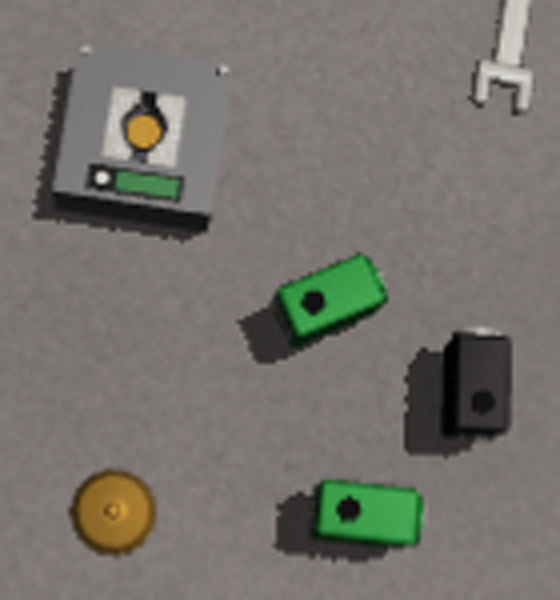

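The crop confirms the black lamp with no wide stem and its lens toward the dock's far side, and the grey dock with its screen on the robot side. In this view the lamp body yaw is -8° and the dock x axis is -15°. To stay clear of the joint 7 limit, I'll grip with tool x at about 172°.

```bash
python3 -m creep '{"slide":[[0.0374,-0.0284,0],[0.0374,-0.0284,0],[0.0374,-0.0284,0],[0.0374,-0.0284,0],[0.0374,-0.0284,0],[0.0374,-0.0284,0],[0.0374,-0.0284,0],[0.0374,-0.0284,0]],"twist":[0,0,0,0,0,0,0,0]}' 60
python3 -m creep '{"slide":[[0,0,0],[0,0,0],[0,0,0],[0,0,0],[0,0,0],[0,0,0],[0,0,0],[0,0,0]],"twist":[-10.4,-10.4,-10.4,-10.4,-10.4,-10.4,-10.4,-10.4]}'
python3 -m creep '{"slide":[[0,0,0],[0,0,0],[0,0,0],[0,0,0],[0,0,0],[0,0,0],[0,0,0],[0,0,0]],"twist":[-10.4,-10.4,-10.4,-10.4,-10.4,-10.4,0,0]}'
cat >> h.py <<'E'
def tool():
    from scipy.spatial.transform import Rotation as R
    o=manip.get_obs();r=R.from_quat(o["ee_rot"]).as_matrix()
    print("t",round(float(o["clock"]),2),"tcp",np.round(o["position"]*1000,1),"yaw x",round(float(np.degrees(np.arctan2(r[1,0],r[0,0]))),1),"tilt",np.round(r[:2,2],4),"j",np.round(o["joint_pos"],2),"F",np.round(o["ft_force"],1),"grip",round(float(o["grip_width"]),3),round(float(o["grasp_force"]),1))
    return o,r
E
python3 - <<'E'
from h import *
tool()
c=manip.camera_params("wrist");p,d=manip.camera("wrist");cv2.imwrite("pics/w1.png",p);W=cloud(d,c);np.save("w1.npy",W)
W=cloud(np.load("top0.npy"),manip.camera_params("top"))
print("green",rect(W,box(355,195,390,222),.06,.09),rect(W,box(364,252,400,275),.06,.09))
E
```

```text
clock: 1.1
position: [0.4445, -0.2231, 0.2311]
ee_rot: [0.974, 0.227, -0.0, 0.0]
ft_force: [-0.8, 0.2, 0.4]
grip_width: 0.599
grasp_force: 0.0
clock: 2.1
position: [0.444, -0.2245, 0.231]
ee_rot: [0.575, 0.818, -0.0, -0.0]
ft_force: [-0.1, -1.0, -0.3]
grip_width: 0.603
grasp_force: 0.0
clock: 3.1
position: [0.4441, -0.2246, 0.2312]
ee_rot: [0.073, 0.997, 0.0, -0.0]
ft_force: [-0.4, -0.8, -0.6]
grip_width: 0.598
grasp_force: 0.0
t 3.1 tcp [ 444.1 -224.6  231.2] yaw x 171.6 tilt [-0.0002  0.0001] j [ 0.79  0.08 -0.44  1.77  0.03  1.3   1.77] F [-0.4 -0.8 -0.6] grip 0.598 0.0
green (356, array([ 506.5, -141.4]), array([34.3, 65.5]), 16.8, 69.1) (379, array([ 373.2, -145.6]), array([63.2, 34.7]), 76.7, 69.0)
```

View pics/w1.png

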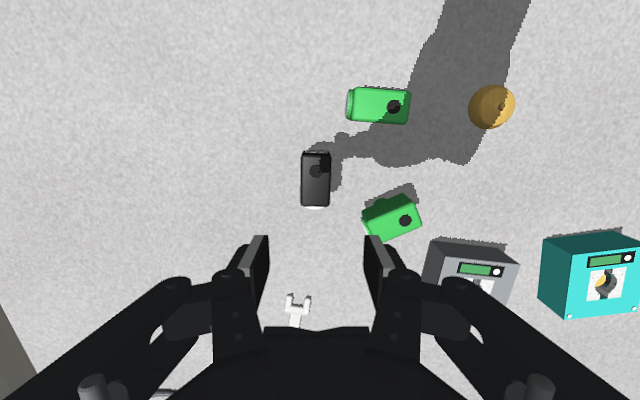

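Wrist view: the black lamp is at (316,180), ahead of the fingers. The green lamps at (378,105) and (391,218) are clear of the 60% opening. Next I'll refine the lamp and dock poses from this cloud.

```bash
python3 - <<'E'
from h import *
W=np.load("w1.npy")
print("lamp",rect(W,box(290,140,342,215),.064,.076))
print("dock",rect(W,box(425,230,525,310),.046,.054))
E
python3 -m creep '{"slide":[[0,0,0.03],[0,0,0.03],[0,0,0.03],[0,0,0.02]],"twist":[0,0,0,0]}'
python3 - <<'E'
from h import *
tool()
c=manip.camera_params("wrist");p,d=manip.camera("wrist");cv2.imwrite("pics/w2.png",p);W=cloud(d,c);np.save("w2.npy",W)
m=np.ones((400,640),bool);m&=(abs(W[...,0]-.444)<.045)&(abs(W[...,1]+.224)<.024)
print("lamp",rect(W,m,.064,.074))
E
```

```text
lamp (1586, array([ 444.3, -225.4]), array([33.3, 62.5]), 80.8, 69.3)
dock (2091, array([609.8, -36.6]), array([101.1,  63.2]), 73.8, 49.4)
clock: 3.65
position: [0.4437, -0.2244, 0.1199]
ee_rot: [0.073, 0.997, 0.0, -0.001]
ft_force: [0.1, -0.2, -0.5]
grip_width: 0.599
grasp_force: 0.0
t 3.65 tcp [ 443.7 -224.4  119.9] yaw x 171.7 tilt [-0.001   0.0005] j [ 0.78  0.18 -0.44  1.91  0.09  1.07  1.73] F [ 0.1 -0.2 -0.5] grip 0.599 0.0
lamp (3540, array([ 443.9, -225.5]), array([34.1, 62.4]), 79.9, 69.3)
```

View pics/w2.png

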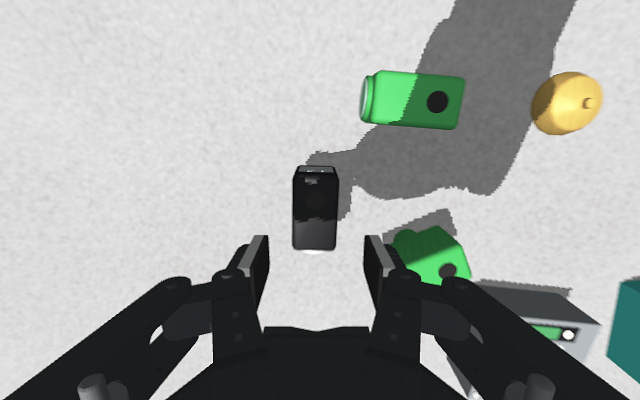

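The lamp lies centred between the fingers, at (315,208). Measured yaw is -10°. I'll descend and grip.

```bash
python3 -m creep '{"slide":[[0.001,-0.001,0.022],[0,0,0.022],[0,0,0.022],[0,0,0.022],[0,0,0]],"twist":[1.5,0,0,0,0]}'
python3 -m creep '{"slide":[[0,0,0],[0,0,0],[0,0,0],[0,0,0]],"twist":[0,0,0,0]}' 0 80
python3 -c "
from h import *
tool()"
```

```text
clock: 4.32
position: [0.4423, -0.2251, 0.0326]
ee_rot: [0.085, 0.996, 0.001, -0.001]
ft_force: [-0.7, 0.4, -0.1]
grip_width: 0.595
grasp_force: 0.0
clock: 4.82
position: [0.444, -0.2259, 0.0346]
ee_rot: [0.084, 0.996, -0.001, 0.001]
ft_force: [-0.5, 0.2, 7.6]
grip_width: 0.389
grasp_force: 79.7
t 4.83 tcp [ 444.  -225.9   34.6] yaw x 170.3 tilt [ 0.0018 -0.0012] j [ 0.76  0.3  -0.42  1.98  0.16  0.89  1.66] F [-0.5  0.2  7.6] grip 0.389 79.7
```

Gripped (opening 0.389 is about 33 mm, matching the 34 mm body). Next I'll lift over the green lamps, stop just beyond the dock and measure the dock with the wrist camera.

```bash
python3 -m creep '{"slide":[[0,0,-0.02],[0,0,-0.03],[0,0,-0.035],[0,0,-0.025],[0,0,0]],"twist":[0,0,0,3,3]}'
python3 -m creep '{"slide":[[-0.0256,0.0329,0],[-0.0256,0.0329,0],[-0.0256,0.0329,0],[-0.0256,0.0329,0],[-0.0256,0.0329,0],[-0.0256,0.0329,0],[-0.0256,0.0329,0],[0,0,0]],"twist":[0,0,0,0,0,0,0,0]}'
python3 - <<'E'
from h import *
o,r=tool()
c=manip.camera_params("wrist");p,d=manip.camera("wrist");cv2.imwrite("pics/w3.png",p);W=cloud(d,c);np.save("w3.npy",W);np.save("tcp3.npy",np.c_[r,o["position"]])
m=np.linalg.norm(W[...,:2]-[.629,-.04],axis=-1)<.08
print("dock",rect(W,m,.044,.056))
E
```

```text
clock: 5.45
position: [0.4442, -0.226, 0.1458]
ee_rot: [0.137, 0.991, -0.001, 0.002]
ft_force: [-0.1, -0.7, -1.3]
grip_width: 0.388
grasp_force: 79.5
clock: 6.45
position: [0.679, -0.0485, 0.1428]
ee_rot: [0.134, 0.991, 0.001, -0.0]
ft_force: [-1.4, -0.2, -2.0]
grip_width: 0.387
grasp_force: 79.8
t 6.45 tcp [679.  -48.5 142.8] yaw x 164.6 tilt [-0.0002  0.0023] j [ 0.35  0.56 -0.5   1.38  0.27  1.27  1.14] F [-1.4 -0.2 -2. ] grip 0.387 79.8
dock (13173, array([629.2, -41.7]), array([100.4, 100.2]), 74.5, 49.5)
```

View pics/w3.png

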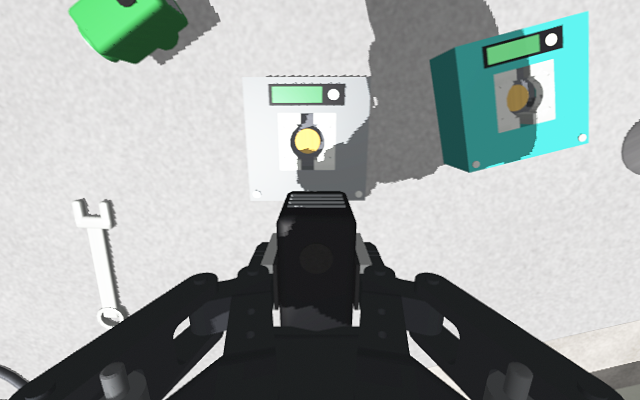

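Wrist view: grey dock centred near (307,140), slots running along the image's vertical, and the held lamp at (316,265) short of the dock. Now I'll work out the mouth centre and where the lamp sits in the tool frame.

```bash
python3 - <<'E'
from h import *
W=np.load("w3.npy");T=np.load("tcp3.npy");r,p=T[:,:3],T[:,3]
L=(W-p)@r   # tool frame
m=box(272,195,362,325)
for z0,z1 in[(-.039,-.031),(-.037,-.033)]:
    print("lamp in tool",rect(L,m,z0,z1))
P=L[m&(abs(L[...,2]+.035)<.004)];print(np.round(np.percentile(P,[0.5,50,99.5],axis=0)*1000,1))
F=L[m&(L[...,2]>-.028)&(L[...,2]<.01)&(abs(L[...,1])<.012)];print("end face x",len(F),np.round(np.percentile(F,[5,50,95],axis=0)*1000,1))
# mouth: hole pixels (below the lip level) intersected with the top plane
c=manip.camera_params("wrist");C=-c["R"].T@c["t"]
D=box(275,105,340,190)&(W[...,2]<.0465)&(W[...,2]>.02)
V=W-C;Q=C+V*((.0495-C[2])/V[...,2])[...,None]
q=(Q[D][:,:2]*1000).astype(np.float32);print("mouth",len(q),cv2.minAreaRect(q),cv2.minEnclosingCircle(q))
E
```

```text
lamp in tool (8940, array([4. , 0.6]), array([54.5, 38.8]), 1.0, -34.7)
lamp in tool (7885, array([4.4, 0.7]), array([53., 38.]), 0.1, -34.7)
[[-21.1 -17.7 -38.4]
 [  7.1   0.4 -34.7]
 [ 30.7  18.7 -31.3]]
end face x 877 [[ 30.6 -10.7 -27.1]
 [ 31.1  -0.  -16.5]
 [ 31.8  10.7  -3.8]]
mouth 1276 ((629.31689453125, -41.602508544921875), (37.546627044677734, 44.601993560791016), 74.51985168457031) ((629.21875, -41.96316146850586), 22.866445541381836)
```

```bash
python3 -m creep '{"slide":[[0.0243,-0.0035,0],[0.0243,-0.0035,0],[0,0,0.02],[0,0,0.02],[0,0,0],[0,0,0]],"twist":[0,0,0,0,0,0]}'
python3 -c "
from h import *
tool()"
```

```text
clock: 7.25
position: [0.6295, -0.0457, 0.1032]
ee_rot: [0.136, 0.991, 0.0, -0.0]
ft_force: [0.6, -0.1, -0.6]
grip_width: 0.387
grasp_force: 79.8
t 7.25 tcp [629.5 -45.7 103.2] yaw x 164.3 tilt [-0.0001  0.0003] j [ 0.39  0.49 -0.51  1.57  0.25  1.15  1.12] F [ 0.6 -0.1 -0.6] grip 0.387 79.8
```

```bash
python3 -m creep '{"slide":[[0,0.0035,0],[0,0,0.014],[0,0,0],[0,0,0]],"twist":[0,0,0,0]}'
python3 -c "
from h import *
tool()"
```

```text
clock: 7.75
position: [0.63, -0.0424, 0.0891]
ee_rot: [0.136, 0.991, -0.0, -0.0]
ft_force: [0.3, 0.3, -1.6]
grip_width: 0.389
grasp_force: 79.8
t 7.75 tcp [630.  -42.4  89.1] yaw x 164.3 tilt [-0.0003 -0.    ] j [ 0.38  0.51 -0.5   1.58  0.26  1.12  1.11] F [ 0.3  0.3 -1.6] grip 0.389 79.8
```

On target, with the foot about 5 mm above the mouth. I'll enter slowly and watch the force.

```bash
python3 -m creep '{"slide":[[0,0,0.004],[0,0,0.003],[0,0,0.003],[0,0,0],[0,0,0]],"twist":[0,0,0,0,0]}'
```

```text
clock: 8.38
position: [0.6302, -0.0424, 0.0794]
ee_rot: [0.136, 0.991, -0.0, 0.0]
ft_force: [0.4, -0.4, -1.6]
grip_width: 0.387
grasp_force: 79.8
```

It's inside the lip with no contact force. Continuing down against the plate.

```bash
python3 -m creep '{"slide":[[0,0,0.003],[0,0,0.003],[0,0,0.003],[0,0,0.003],[0,0,0.003],[0,0,0],[0,0,0]],"twist":[0,0,0,0,0,0,0]}'
python3 -c "
from h import *
tool()"
```

```text
clock: 9.25
position: [0.6302, -0.0424, 0.0649]
ee_rot: [0.136, 0.991, -0.0, 0.0]
ft_force: [-3.1, -0.5, 8.1]
grip_width: 0.384
grasp_force: 80.6
t 9.25 tcp [630.2 -42.4  64.9] yaw x 164.3 tilt [ 0.0003 -0.0003] j [ 0.37  0.53 -0.5   1.6   0.28  1.08  1.1 ] F [-3.1 -0.5  8.1] grip 0.384 80.6
```

```bash
python3 -m creep '{"slide":[[0,0,0.002],[0,0,0.002],[0,0,0],[0,0,0]],"twist":[0,0,0,0]}'
python3 -c "
from h import *
tool()"
```

```text
clock: 9.75
position: [0.6305, -0.0424, 0.0636]
ee_rot: [0.136, 0.991, -0.001, 0.001]
ft_force: [-13.4, -0.2, 29.9]
grip_width: 0.39
grasp_force: 84.0
t 9.75 tcp [630.5 -42.4  63.6] yaw x 164.3 tilt [ 0.0012 -0.0012] j [ 0.37  0.54 -0.5   1.6   0.28  1.08  1.1 ] F [-13.4  -0.2  29.9] grip 0.39 84.0
```

It's on the floor at about 30 N, with a small side load. I'll ease that and turn clockwise (positive twist), shifting slightly each row to keep the lamp axis 1 mm off the TCP in place.

```bash
python3 -m creep '{"slide":[[0.001,0,-0.001],[0,0,0],[0,-0.0002,0],[0,-0.0002,0],[0,-0.0002,0]],"twist":[0,0,7,8,8]}'
python3 -c "
from h import *
tool()"
```

```text
clock: 10.38
position: [0.631, -0.0429, 0.0636]
ee_rot: [0.333, 0.943, 0.001, 0.002]
ft_force: [0.4, -1.3, 13.3]
grip_width: 0.388
grasp_force: 81.6
t 10.38 tcp [631.  -42.9  63.6] yaw x 141.1 tilt [ 0.0049 -0.0006] j [ 0.32  0.52 -0.42  1.6   0.23  1.06  0.72] F [ 0.4 -1.3 13.3] grip 0.388 81.6
```

Turning freely, still on the floor.

```bash
python3 -m creep '{"slide":[[0,-0.0002,0.0005],[0,-0.0002,0.0005],[0,-0.0002,0],[0,-0.0002,0],[0,-0.0002,0],[0,0,0]],"twist":[10,10,10,10,10,0]}'
python3 -c "
from h import *
tool();print(manip.get_obs()['torque'])"
```

```text
clock: 11.12
position: [0.631, -0.0433, 0.0636]
ee_rot: [0.7, 0.714, 0.002, 0.003]
ft_force: [-0.8, -0.2, 18.5]
grip_width: 0.387
grasp_force: 82.2
t 11.12 tcp [631.  -43.3  63.6] yaw x 91.2 tilt [ 0.0069 -0.0008] j [ 0.19  0.49 -0.26  1.61  0.14  1.04 -0.08] F [-0.8 -0.2 18.5] grip 0.387 82.2
[-0.20821698  0.13968153 -0.00612077]
```

```bash
python3 -m creep '{"slide":[[0,-0.0002,0],[0,-0.0002,0],[0,0,0],[0,0,0],[0,0,0.0005],[0,0,0]],"twist":[9,8,3,2,0,0]}'
python3 -c "
from h import *
tool();print(manip.get_obs()['torque'])"
```

```text
clock: 11.88
position: [0.6291, -0.0424, 0.0635]
ee_rot: [0.822, 0.57, 0.001, 0.001]
ft_force: [-10.2, 1.6, 29.5]
grip_width: 0.387
grasp_force: 83.9
t 11.88 tcp [629.1 -42.4  63.5] yaw x 69.4 tilt [ 0.0035 -0.0003] j [ 0.14  0.49 -0.19  1.62  0.1   1.04 -0.44] F [-10.2   1.6  29.5] grip 0.387 83.9
[0.28077506 2.63279742 0.84223498]
```

```bash
python3 - <<'E'
from h import *
o,r=tool();p0=o["position"]
c=manip.camera_params("wrist");p,d=manip.camera("wrist");cv2.imwrite("pics/w4.png",p);W=cloud(d,c)
L=(W-p0)@r
F=L[(L[...,2]>-.028)&(L[...,2]<-.004)&(abs(L[...,1])<.013)&(abs(L[...,0]-.031)<.005)]
s=np.polyfit(F[:,1],F[:,0],1);print("end face",len(F),np.median(F,0)*1000,"slope deg",np.degrees(np.arctan(s[0])))
T=W[(abs(L[...,0])<.034)&(abs(L[...,1])<.02)&(abs(W[...,2]-.099)<.008)];print("top z",len(T),np.median(T[:,2]))
m=box(0,0,640,400)&(np.linalg.norm(W[...,:2]-[.629,-.0417],axis=-1)<.08)
print("dock",rect(W,m,.045,.055))
W=cloud(manip.camera("side")[1],manip.camera_params("side"))
for q in([.629,-.0417],):
    P=W[(np.linalg.norm(W[...,:2]-q,axis=-1)<.03)&(W[...,2]<.06)&(W[...,2]>.03)];print(len(P))
E
```

```text
t 11.88 tcp [629.1 -42.4  63.5] yaw x 69.4 tilt [ 0.0035 -0.0003] j [ 0.14  0.49 -0.19  1.62  0.1   1.04 -0.44] F [-10.2   1.6  29.5] grip 0.387 83.9
end face 896 [ 31.32209682  -0.0387959  -17.05724548] slope deg -0.06173475841097717
top z 9669 0.09835922541595112
dock (12709, array([629.3, -41.6]), array([100.6, 100.3]), 74.7, 49.5)
102
```

View pics/w4.png

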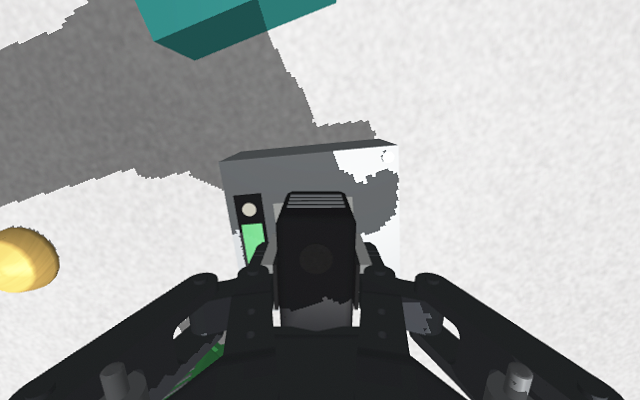

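```bash
python3 -m creep '{"slide":[[0,0,0],[0,0,0],[0,0,0]],"twist":[2,0,0]}'
python3 -c "
from h import *
tool();print(manip.get_obs()['torque'])"
```

```text
clock: 12.35
position: [0.6291, -0.0424, 0.0636]
ee_rot: [0.832, 0.556, 0.001, 0.001]
ft_force: [-10.5, 1.2, 30.1]
grip_width: 0.386
grasp_force: 83.7
t 12.35 tcp [629.1 -42.4  63.6] yaw x 67.5 tilt [ 0.0036 -0.0005] j [ 0.13  0.49 -0.18  1.62  0.1   1.04 -0.47] F [-10.5   1.2  30.1] grip 0.386 83.7
[0.21784399 2.62727295 1.41888744]
```

Two more degrees raised the torque from 0.8 to 1.4 N·m, so the lamp is against the stop. It's pressed with 30 N and its top is at 98.4 mm (98.5–99 expected when home). One last check of the lamp's yaw and height, and then I'll hand in.

```bash
python3 - <<'E'
from h import *
o,r=tool();p0=o["position"]
c=manip.camera_params("wrist");p,d=manip.camera("wrist");W=cloud(d,c);L=(W-p0)@r
F=L[(L[...,2]>-.028)&(L[...,2]<-.004)&(abs(L[...,1])<.013)&(abs(L[...,0]-.031)<.006)]
a=np.degrees(np.arctan(np.polyfit(F[:,1],F[:,0],1)[0]));print("slope",a,np.median(F,0))
T=W[(abs(L[...,0])<.028)&(abs(L[...,1])<.015)&(abs(W[...,2]-.099)<.008)];
A=np.c_[T[:,:2]-T[:,:2].mean(0),np.ones(len(T))];f=np.linalg.lstsq(A,T[:,2],rcond=None)[0];print("top plane",f)
if .0965<f[2]<.1 and o["ft_force"][2]>20: print(manip.hand_in())
E
```

```text
t 12.35 tcp [629.1 -42.4  63.6] yaw x 67.5 tilt [ 0.0036 -0.0005] j [ 0.13  0.49 -0.18  1.62  0.1   1.04 -0.47] F [-10.5   1.2  30.1] grip 0.386 83.7
slope 0.10018376824060346 [ 0.03134887 -0.00010452 -0.0171443 ]
top plane [0.00081124 0.00596485 0.09850757]
the job is handed in; nothing more can be done
None
```

I handed the job in at 12.4 s with the slim black lamp in the grey dock, turned clockwise to the stop and still gripped and pressed down with about 30 N; its top measured 98.5 mm, the height expected when fully home, and nothing else was touched.

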